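# Step off the supper ledge, set the tea lights, swap salt and pepper

## Robot

A 6-joint arm with a two-finger parallel gripper is mounted at the origin on a cart in front of the work surface, level with it; the furniture and walls round the work are solid. World frame = base frame: x ahead of the robot, y to its left, z up, the work surface at z = 0. Lengths are in m, angles in rad, forces in N, time in s.
With the tool pointing down it reaches from about 0.15 to 0.775 m from the base axis. Payload 6.1 kg.
Tool frame: the origin (TCP) lies at the very end of the fingers, on their centre line; the grasp point (between the pads) lies bot.grip_point_offset behind it (bot.grip_point_offset is the distance from the TCP to the grasp point, in m); z points along the fingers, y is the direction in which the jaws open and shut (so a half turn about z gives the same grasp; the last joint's range is limited). The gripper opens to 85 mm and grips with 20 to 120 N. Pads are 22 mm wide; open, the fingers measure 114 mm over their backs; the gripper's body (76 mm by 85 mm) begins 54 mm behind the grasp point. The pads swing forward as they close: fully open they stand 13 mm farther back than shut.
Start: joints at [1.11, 0.126, -0.04, 1.405, 0, 1.571], TCP at [0.233, 0.47, 0.231] pointing down, gripper open.
Joint ranges: [-2.72, 2.72], [-0.95, 1.95], [-1.27, 1.35], [-1.78, 2.02], [-1.46, 1.47], [-3.14, 3.14]. Speed limits (rad/s): [2.39, 2.39, 3.01, 3.14, 3.14, 3.14].

## Interface

Orientations are given as a unit quaternion [w, x, y, z].
In Python, from workcell import bot, move_gripper, solver, state, vision gives the robot as it stands. Calls block until the motion is done:
- bot.move_ptp(position, orientation): joint-space move of the TCP to a pose.
- bot.movel(position, rotation=None, feed=0.15, until_force=None): straight line of the TCP; rotation=None keeps the orientation; feed is the mean speed in m/s. With until_force (N) it stops when the force on the tool has changed by that much, and returns True; else False.
- bot.move_joints(angles): joint-space move.
- move_gripper(opening): opening from 0.0 (shut) to 1.0 (fully open); the grip force is fixed at half the most; returns when the fingers have stopped.
- bot.wait(seconds).
- solver.inverse_kinematics(position, orientation): joint angles nearest the present ones, or None.
- state(): the state.
- vision.camera(name): name is "scene" or "top"; returns the picture (480x640x3 uint8, red, green, blue); there is no depth.
- vision.get_calibration(name): a dict with "fx", "fy", "cx", "cy" (pixels), "view" (4x4, takes a point from world to camera coordinates). Camera axes: x right, y up, looking along -z (the intrinsics and any distortion apply to the point x, -y, -z); pixel columns grow to the right and rows downward; lengths in m; the calibration is good to about 2 mm. A picture is of the moment at which its call begins. get_calibration takes no time and is no camera call.
A pose or a line that the arm cannot do raises bot.MotionError and nothing moves.
- bot.hand_in(): hands the job in, once; it reports no verdict.
The state is a dict: "time": time; "q": joint angles; "dq": joint speeds; "effort": joint torques, N m; "tcp_pos": TCP position; "eef_rot": TCP orientation; "force": force on the tool from outside, world axes, zero at the start; "wrist_torque": the same for the moment, N m; "finger_gap": opening from 0.0 (shut) to 1.0 (fully open).
Only numpy, scipy, OpenCV 4.12 (cv2) and the standard library are available. Lean on these libraries where they do the work, as an engineer would, in place of code of your own. Each camera call takes 0.05 s, during which the arm holds its last target.

## Task

Set out the supper ledge: slide the gauge stick along the front of the ledge, just clear of or touching its edge, with its plain end at the stop block; then walk it end over end away from the stop, swinging it half round on your side about its leading end, which stays put, for the second stick length and again about the new leading end for the third, always on the worktop and never carried, and leave it lying in the third length. Stand every tea light there is on the ledge, midway across its depth, level with the end of a stick length (one, two or three lengths from the stop), one light to a spot. The pepper mill and the salt shaker stand at the wrong ends of the ledge: swap them, each upright in the middle of the other's cork pad, and leave everything else alone.

Things in the scene. Friction and masses are not known exactly. Their poses are not given: they have to be found in the camera images.
- ledge: (All sizes in mm.) Fixed pale-wood serving ledge on the worktop, a board 700 long (its y), 84 deep (its x), top 10 above the worktop; origin at the centre of its underside. Its +x points to the back of the worktop; its -x edge, at x = -42, is its front, facing the robot. At its left (+y) end a small stop block (22 high, 16 along y) stands out 40 in front of that edge. Its position and turn vary.
- mark0 (a point): Unmarked point on the front line of the ledge, 22 in front of its front edge and 6 above the worktop, at the foot-side face of the stop block: where the middle of the stick's end comes when it is put to the stop.
- mark1 (a point): Unmarked point on the same line, 1 stick length (150 mm) from mark0 towards -y of the ledge.
- mark2 (a point): Unmarked point on the same line, 2 stick lengths (300 mm) from mark0 towards -y of the ledge.
- mark3 (a point): Unmarked point on the same line, 3 stick lengths (450 mm) from mark0 towards -y of the ledge.
- spot1 (a point): Unmarked point on the ledge's top, midway across its depth, level with mark1 (64 behind it).
- spot2 (a point): Unmarked point on the ledge's top, midway across its depth, level with mark2 (64 behind it).
- spot3 (a point): Unmarked point on the ledge's top, midway across its depth, level with mark3 (64 behind it).
- pad_head (a point): Centre of the top of the round cork pad (76 across, its top 13 above the worktop) at the stop-block (+y) end of the ledge, 80 beyond mark0. The pepper mill stands on it at the start.
- pad_foot (a point): Centre of the top of the same kind of cork pad at the other (-y) end of the ledge, 80 beyond mark3. The salt shaker stands on it at the start.
- stick_grip (a point): Loose wooden gauge stick, 150 long (its y) x 30 wide x 12 high, lying flat; 0.15 kg. In its middle stands an upright fin to grip, 14 thick (its x), 70 long (its y), its top 52 above the stick's underside. This point is in the fin, 34 above the underside, above the stick's middle; y points to the plain end. It slides easily and turns as one piece with the gripped fin.
- stick_plain_end (a point): Middle of the stick's plain square end (+y, 75 from the middle), 6 above its underside.
- stick_forked_end (a point): Middle of the stick's forked end (-y, 75 from the middle; two prongs with a slot 10 wide, 21 deep), 6 above its underside.
- pepper_mid (a point): Tall turned dark-wood pepper mill, 170 high, foot 58 across, round head 50 across between 123 and 159 above its foot; about 0.18 kg, stands loose. This point is on its axis 85 above its foot.
- salt_mid (a point): Salt shaker, glass with a grey top, 90 high, 44 across up to 66 above its foot and 34 across at its top; about 0.1 kg, loose. This point is on its axis 45 above its foot.
- light1_mid (a point): Tea light in a thin round cup, 38 across, 15 high, loose, standing on the worktop at the start; one of two or three (absent ones read None). This point is its centre, 7.5 above its underside.
- light2_mid (a point): Tea light in a thin round cup, 38 across, 15 high, loose, standing on the worktop at the start; one of two or three (absent ones read None). This point is its centre, 7.5 above its underside.
- light3_mid (a point): Tea light in a thin round cup, 38 across, 15 high, loose, standing on the worktop at the start; one of two or three (absent ones read None). This point is its centre, 7.5 above its underside.
- mug: Bystander: dark two-tone coffee mug with a handle, 82x117x94; origin at its underside. To be left alone.
- espresso: Bystander: small brown cup with a handle, 67x94x58; origin at its underside. To be left alone.
- spoon: Bystander: steel teaspoon, 130 long; origin at its underside. To be left alone.
Things that resemble listed ones, but are neither listed nor needed, are in the scene too. What is shaped like the part that bears light3_mid but green or yellow is not meant.

How it is judged:
On the way, in this order (a step that is already met when the one before it is completed fails the run):
1. the stick lies in the first length: plain end at the stop, forked end one length on (each end within 20 mm) (horizontal distance between stick_plain_end and mark0 below 0.02 m and horizontal distance between stick_forked_end and mark1 below 0.02 m and height (world z) of each of stick_plain_end, stick_forked_end below 0.014 m), for 0.2 s.
2. it swings about its forked end, which stays within 30 mm of the end of the first length, while it stands square out from the ledge on the robot's side (within 20 degrees) (horizontal distance between stick_forked_end and mark1 below 0.03 m and angle between the y axis of stick_grip and the x axis of ledge, either way round below 0.35 rad and x of stick_plain_end in the frame of ledge below -0.15 m), for 0.1 s.
3. it lies in the second length, forked end behind and plain end leading (within 20 mm) (horizontal distance between stick_forked_end and mark1 below 0.02 m and horizontal distance between stick_plain_end and mark2 below 0.02 m and height (world z) of each of stick_forked_end, stick_plain_end below 0.014 m), for 0.2 s.
4. it swings about its plain end in the same way (horizontal distance between stick_plain_end and mark2 below 0.03 m and angle between the y axis of stick_grip and the x axis of ledge, either way round below 0.35 rad and x of stick_forked_end in the frame of ledge below -0.15 m), for 0.1 s.
5. it lies in the third length, forked end leading (within 20 mm) (horizontal distance between stick_plain_end and mark2 below 0.02 m and horizontal distance between stick_forked_end and mark3 below 0.02 m and height (world z) of each of stick_plain_end, stick_forked_end below 0.014 m), for 0.2 s.
At the end, for the whole second after the job is handed in: Stick flat in the third length, each end within 20 mm of its mark; every tea light present upright on the ledge within 20 mm of one of the three spots; salt upright within 15 mm of the middle of the stop-end pad, pepper likewise on the other pad (all of step 5 and (horizontal distance between light1_mid and spot1 below 0.02 m or horizontal distance between light1_mid and spot2 below 0.02 m or horizontal distance between light1_mid and spot3 below 0.02 m) and height (world z) of light1_mid between 0.014 and 0.022 m and angle between each of light1_mid, light2_mid, light3_mid's own z axis and vertical below 0.15 rad and (horizontal distance between light2_mid and spot1 below 0.02 m or horizontal distance between light2_mid and spot2 below 0.02 m or horizontal distance between light2_mid and spot3 below 0.02 m) and height (world z) of light2_mid between 0.014 and 0.022 m and (horizontal distance between light3_mid and spot1 below 0.02 m or horizontal distance between light3_mid and spot2 below 0.02 m or horizontal distance between light3_mid and spot3 below 0.02 m) and height (world z) of light3_mid between 0.014 and 0.022 m and horizontal distance between salt_mid and pad_head below 0.015 m and angle between each of salt_mid, pepper_mid's own z axis and vertical below 0.1 rad and height (world z) of salt_mid between 0.052 and 0.064 m and horizontal distance between pepper_mid and pad_foot below 0.015 m and height (world z) of pepper_mid between 0.092 and 0.104 m); the robot touches nothing.
It fails at once if the stick is carried: both its ends more than 25 mm up (height (world z) of each of stick_plain_end, stick_forked_end above 0.031 m).
It fails at once if the mug is moved more than 30 mm (distance of mug from where it was at the start of the episode above 0.03 m).
It fails at once if the espresso is moved more than 30 mm (distance of espresso from where it was at the start of the episode above 0.03 m).
It fails at once if the spoon is moved more than 30 mm (distance of spoon from where it was at the start of the episode above 0.03 m).
Of light1, light2, light3 only 2 to 3 are there at a start; the rules pass over those that are not, and their reading is None.
At some moment in a run one of stick, light1, light2, light3 may be knocked a few centimetres aside while the robot is not near it.
It also fails if it takes over 210 s, if anything falls off the work surface, if the arm or the gripper's body presses on something with over 40 N, if the wrist force passes 120 N, or if a joint passes its speed limit or range.

## Working session

There is one attempt and no reset: what is moved stays moved. The work goes in short steps, each a Python script; the robot and the scene stay as the last script left them, time stands still between calls to the robot, and variables do not carry over. Pictures are saved under pics/ and viewed, and the job is handed in when it is done.

```bash
ls; mkdir -p pics
python3 - <<'E'
from workcell import bot, move_gripper, solver, state, vision
import cv2
s=state();print(s['time'],s['tcp_pos'],s['eef_rot'],s['finger_gap'],bot.grip_point_offset)
for n in("scene","top"):
    cv2.imwrite(f"pics/{n}0.png",vision.camera(n)[:,:,::-1])
    print(n,vision.get_calibration(n))
E
```

```text
pics
0.0 [0.23324789 0.46986366 0.23051693] [-1.82344698e-04  2.28373099e-01  9.73573349e-01 -7.93273904e-04] 1.002587949065311 0.0187
scene {'fx': 523.364555916886, 'fy': 523.364555916886, 'cx': 311.92191680391136, 'cy': 235.47632941162482, 'view': array([[ 0.83364997, -0.55207445,  0.01554128, -0.37270331],
       [ 0.37824395,  0.59121268,  0.71231951, -0.23846216],
       [-0.4024416 , -0.58794674,  0.70168325, -1.41929887],
       [ 0.        ,  0.        ,  0.        ,  1.        ]])}
top {'fx': 581.1598167213987, 'fy': 581.1598167213987, 'cx': 328.1525864423363, 'cy': 240.63773879978777, 'view': array([[ 0.00317314, -0.99998856,  0.00357862, -0.00944541],
       [ 0.99393302,  0.00354733,  0.10992986, -0.47286363],
       [-0.1099413 ,  0.00320808,  0.99393291, -1.60032271],
       [ 0.        ,  0.        ,  0.        ,  1.        ]])}
```

View pics/scene0.png

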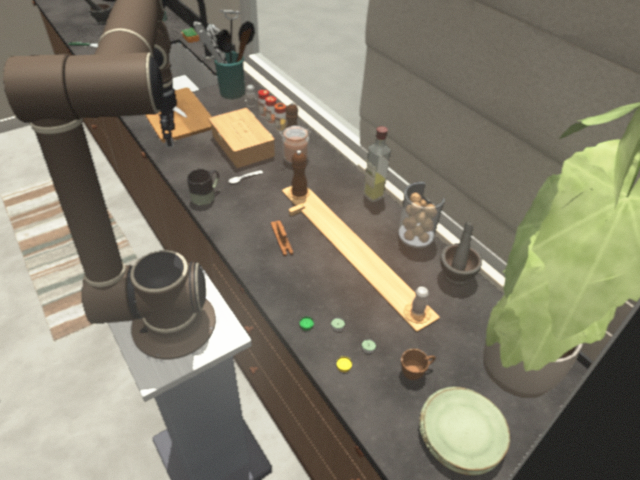

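View pics/top0.png

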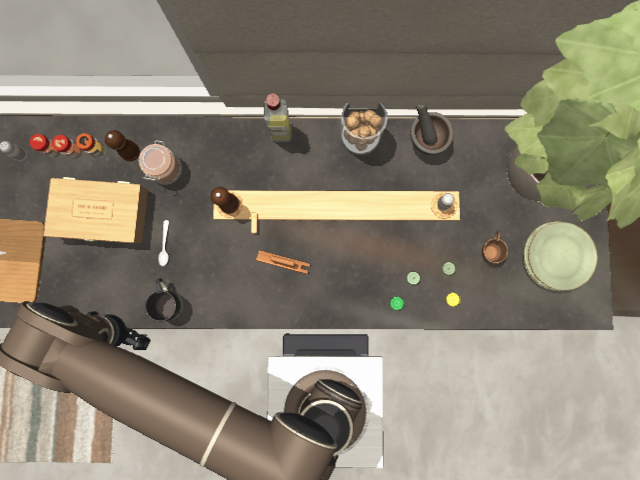

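Run:
```python
import cv2
a=cv2.imread("pics/top0.png");
cv2.imwrite("pics/c1.png",cv2.resize(a[180:320,200:480],(800,400),interpolation=cv2.INTER_CUBIC))
b=a[240:320,380:480];cv2.imwrite("pics/c2.png",cv2.resize(b,(800,640)[:2],interpolation=cv2.INTER_CUBIC)[:600])
c=cv2.imread("pics/scene0.png")[180:380,220:460];cv2.imwrite("pics/c3.png",cv2.resize(c,(720,600),interpolation=cv2.INTER_CUBIC))
```

```text
(no output)
```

View pics/c1.png

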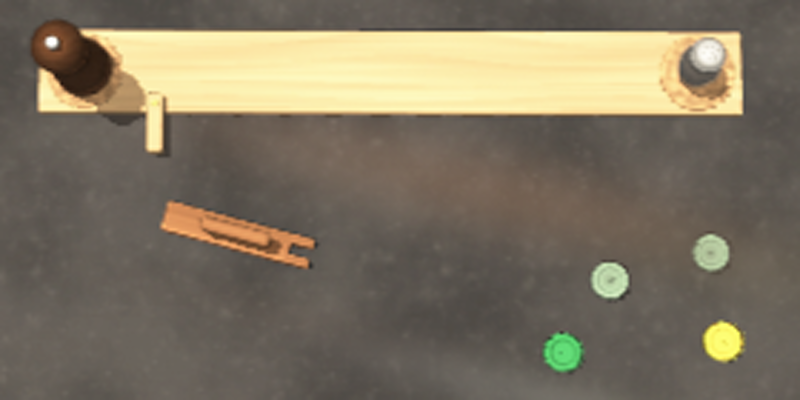

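View pics/c2.png

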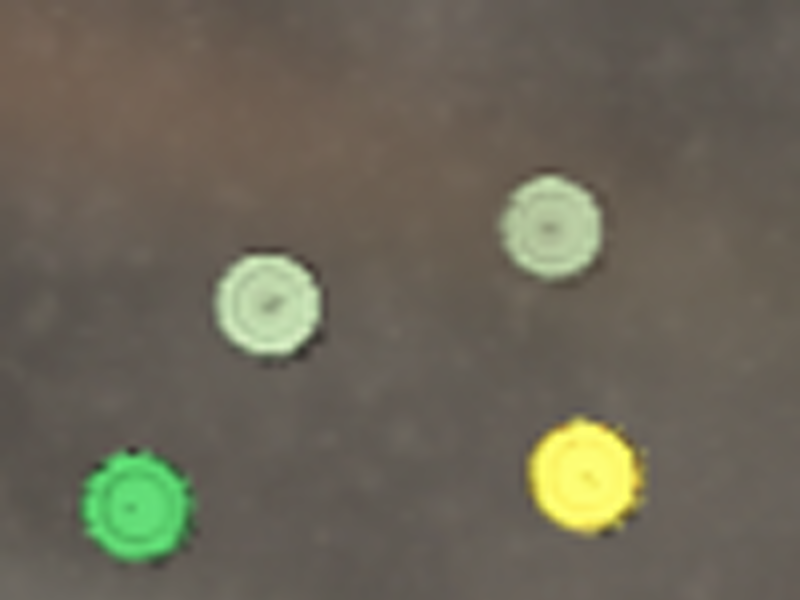

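View pics/c3.png

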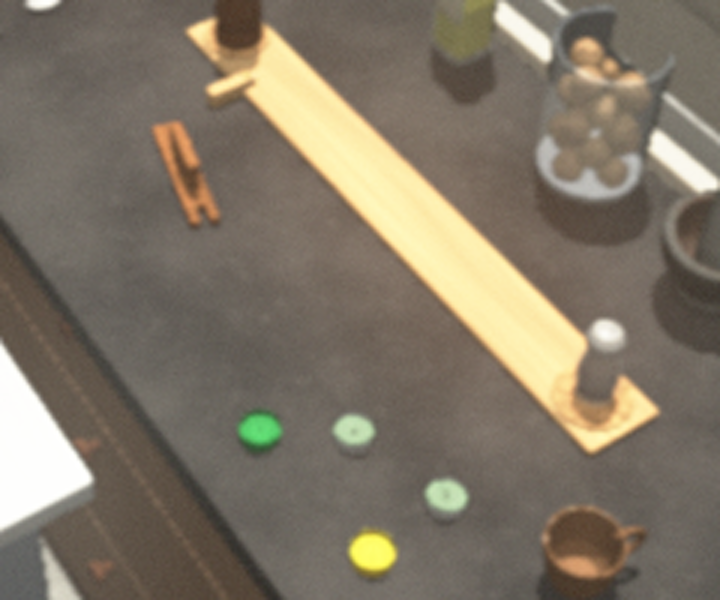

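```bash
cat > h.py <<'E'
from workcell import bot, move_gripper, solver, state, vision
import numpy as np, cv2
from scipy.optimize import least_squares
def unproj(cam,u,v,z):
    c=vision.get_calibration(cam);V=c['view'];R=V[:3,:3];t=V[:3,3]
    d=np.array([(u-c['cx'])/c['fx'],-(v-c['cy'])/c['fy'],-1.0])
    o=-R.T@t; d=R.T@d
    return o+d*(z-o[2])/d[2]
def proj(cam,P):
    c=vision.get_calibration(cam);V=c['view'];p=V[:3,:3]@np.asarray(P)+V[:3,3]
    return np.array([c['fx']*p[0]/-p[2]+c['cx'], c['fy']*-p[1]/-p[2]+c['cy']])
def tri(uvs):
    # uvs: dict cam->(u,v)
    f=lambda P:np.concatenate([proj(c,P)-np.array(uv) for c,uv in uvs.items()])
    r=least_squares(f,[0.5,0,0]);return r.x,r.fun
E
python3 - <<'E'
from h import *
for cam in("top","scene"):
    a=cv2.imread(f"pics/{cam}0.png");hsv=cv2.cvtColor(a,cv2.COLOR_BGR2HSV)
    m=cv2.inRange(hsv,(12,60,170),(32,190,255))
    n,l,s,c=cv2.connectedComponentsWithStats(m)
    for i in range(1,n):
        if s[i,4]>300: print(cam,s[i],c[i])
    # ledge comp
    pt=(330,205) if cam=="top" else (355,250)
    mm=(l==l[pt[1],pt[0]]).astype(np.uint8)
    k=cv2.morphologyEx(mm,cv2.MORPH_CLOSE,np.ones((15,15)))
    P=cv2.findContours(mm,cv2.RETR_EXTERNAL,cv2.CHAIN_APPROX_NONE)[0][0][:,0]
    if cam=="top":
        W=np.array([unproj(cam,u,v,.01)[:2] for u,v in P]); np.save("pts_top.npy",W)
        # edges per column
        for x0,x1 in((265,430),):
            vs=[np.where(mm[:,x])[0] for x in range(x0,x1)]
            top=np.polyfit(range(x0,x1),[v[0]-.5 for v in vs],1);bot_=np.polyfit(range(x0,x1),[v[-1]+.5 for v in vs],1)
            for nm,l_ in(("back",top),("front",bot_)):
                p=[unproj(cam,x,np.polyval(l_,x),.01) for x in(265,430)]
                d=p[1]-p[0];print(nm,p,np.degrees(np.arctan2(d[0],-d[1])), )
        for y in range(196,214,4):
            u=np.where(mm[y])[0];print(y,u[0],u[-1],unproj(cam,u[-1]+.5,y,.01),unproj(cam,u[0]-.5,y,.01))
    cv2.imwrite(f"pics/m_{cam}.png",mm*255)
E
```

```text
top [   0  178  140  125 8375] [ 64.96692537 228.09516418]
top [ 213  190  247   43 6383] [340.17107943 205.37490208]
top [256 251  54  22 421] [280.33729216 260.61045131]
back [array([0.61791902, 0.17269648, 0.01      ]), array([ 0.61974848, -0.29826728,  0.01      ])] 0.22256483703597374
front [array([0.53544471, 0.17144988, 0.01      ]), array([ 0.53558868, -0.29691204,  0.01      ])] 0.017612712077900862
196 236 458 [ 0.60412444 -0.37937137  0.01      ] [0.60167671 0.2564674  0.01      ]
200 240 459 [ 0.59256345 -0.38197565  0.01      ] [0.59016632 0.24484749 0.01      ]
204 214 459 [ 0.58100923 -0.38172504  0.01      ] [0.57834901 0.3185263  0.01      ]
208 214 459 [ 0.56947272 -0.3814748   0.01      ] [0.56683222 0.31824014 0.01      ]
212 213 459 [ 0.55795389 -0.38122495  0.01      ] [0.55532241 0.32079224 0.01      ]
scene [ 172   88  102   64 2837] [219.79591117 122.71166725]
scene [  4 185  51  22 319] [ 28.89655172 195.41065831]
scene [ 282  186  158  145 4310] [361.91183295 257.59489559]
scene [ 12 207  50  22 315] [ 36.26666667 217.67619048]
scene [ 19 226  50  24 417] [ 43.25419664 237.92565947]
scene [ 43 293  38  23 323] [ 62.50154799 304.21362229]
scene [ 51 316  38  23 392] [ 68.83163265 326.88010204]
```

View pics/m_top.png

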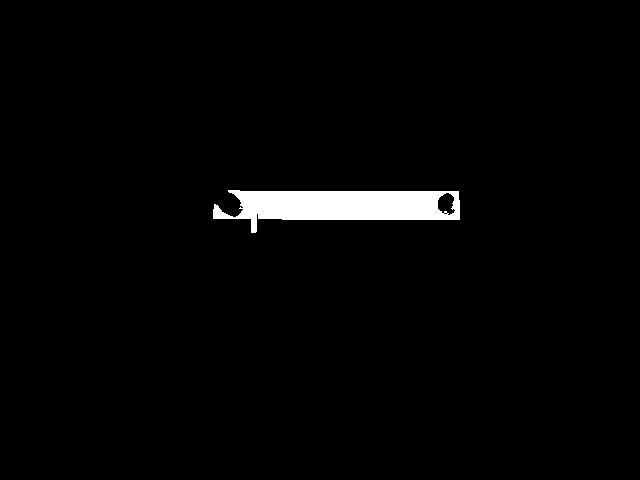

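Run:
```python
from h import *
a=cv2.imread("pics/top0.png").astype(float);g=a[:,:,1]
def edge(prof,lo):  # subpixel crossing at half
    h=(prof.max()+prof.min())/2
    b=prof>h; i=np.where(b[:-1]!=b[1:])[0]
    i=i[0] if lo else i[-1]
    return i+(h-prof[i])/(prof[i+1]-prof[i])
W={}
for nm,r0,r1,cols in(("back",184,198,range(262,430)),("front",212,227,range(275,455))):
    pts=[]
    for x in cols:
        pts.append(unproj("top",x,r0+edge(g[r0:r1,x],nm=="back"),.01)[:2])
    pts=np.array(pts);p=np.polyfit(pts[:,1],pts[:,0],1)
    r=pts[:,0]-np.polyval(p,pts[:,1]);k=abs(r)<2*r.std();p=np.polyfit(pts[k,1],pts[k,0],1)
    print(nm,p,np.degrees(np.arctan(p[0])),np.std(pts[k,0]-np.polyval(p,pts[k,1])))
R=[unproj("top",445+edge(g[y,445:470],False),y,.01) for y in (194,212,214,216)];print(np.array(R))
L=[unproj("top",205+edge(g[y,205:222],True),y,.01) for y in (212,213,214,215,216)];print(np.array(L))
for y in range(222,232,2):
    print(unproj("top",246+edge(g[y,246:254],True),y,.022),unproj("top",254+edge(g[y,254:264],False),y,.022))
for x in range(252,256): print(unproj("top",x,226+edge(g[226:240,x],False),.022))
# stick mask, lights
hsv=cv2.cvtColor(a.astype(np.uint8),cv2.COLOR_BGR2HSV)
c=vision.get_calibration("top");print(-c['view'][:3,:3].T@c['view'][:3,3])
c=vision.get_calibration("scene");print(-c['view'][:3,:3].T@c['view'][:3,3])
b=cv2.imread("pics/top0.png")
cv2.imwrite("pics/c4.png",cv2.resize(b[240:285,245:320],(800,480),interpolation=cv2.INTER_CUBIC))
cv2.imwrite("pics/c5.png",cv2.resize(b[180:240,205:265],(600,600),interpolation=cv2.INTER_CUBIC))
cv2.imwrite("pics/c6.png",cv2.resize(b[185:225,425:465],(600,600),interpolation=cv2.INTER_CUBIC))
b=cv2.imread("pics/scene0.png")
cv2.imwrite("pics/c7.png",cv2.resize(b[275:335,390:450],(600,600),interpolation=cv2.INTER_CUBIC))
cv2.imwrite("pics/c8.png",cv2.resize(b[210:270,255:315],(600,600),interpolation=cv2.INTER_CUBIC))
```

```text
back [-0.00311287  0.61854726] -0.17835364330993492 7.795583731808632e-05
front [0.00114418 0.53643053] 0.06555656899568325 0.0002285109014883977
[[ 0.60991689 -0.37945349  0.01      ]
 [ 0.55795298 -0.38098222  0.01      ]
 [ 0.55220014 -0.38084453  0.01      ]
 [ 0.54645062 -0.38041725  0.01      ]]
[[0.55532682 0.31961519 0.01      ]
 [0.55245432 0.3196678  0.01      ]
 [0.5495834  0.31959256 0.01      ]
 [0.54671345 0.31955148 0.01      ]
 [0.54384559 0.31924234 0.01      ]]
[0.52533821 0.21022088 0.022     ] [0.52539657 0.19438695 0.022     ]
[0.51965981 0.20954788 0.022     ] [0.51971517 0.19447406 0.022     ]
[0.51398337 0.20951802 0.022     ] [0.51403937 0.19421874 0.022     ]
[0.50831104 0.20954813 0.022     ] [0.50836699 0.19421039 0.022     ]
[0.50264321 0.20953195 0.022     ] [0.50269903 0.19417823 0.022     ]
[0.49583677 0.20609937 0.022     ]
[0.49588072 0.20329256 0.022     ]
[0.49572944 0.20048235 0.022     ]
[0.49565157 0.19767341 0.022     ]
[ 0.29408319 -0.00263393  1.64262903]
[-0.17028394 -0.89925027  1.17155178]
```

View pics/c4.png

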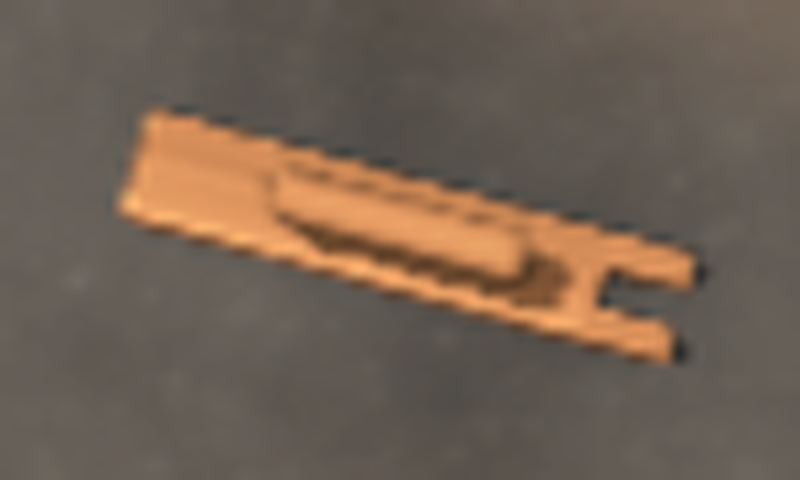

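View pics/c5.png

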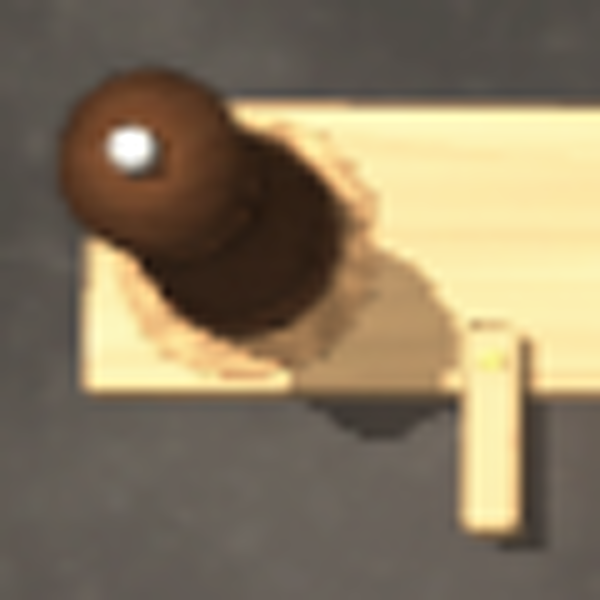

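View pics/c6.png

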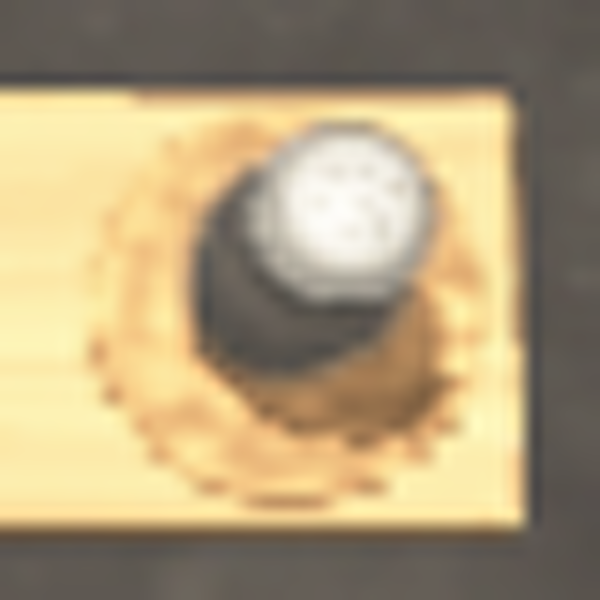

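View pics/c8.png

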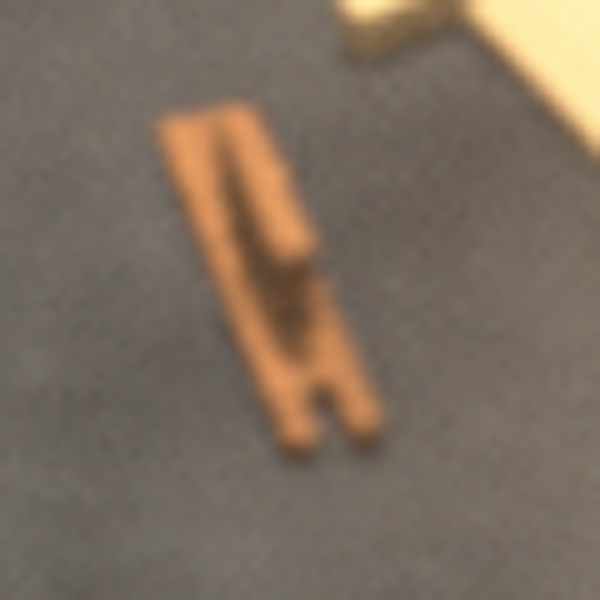

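Run:
```python
from h import *
C=[[.5355,-.381,.01],[.5355,.3195,.01],[.6195,-.381,.01]]
for p in C: print("corner scene",proj("scene",p))
for n,t,s in(("A",(413.6,278.0),(338,323.7)),("B",(448.9,268.4),(368.7,345))):
    print(n,unproj("top",*t,.014),unproj("scene",*s,.014),tri({"top":t,"scene":s}))
print("stick plain",unproj("top",257.75,255.1,.012),"fork",unproj("top",309.1,268.9,.012))
# salt: top disc centre
print("salt top",unproj("top",425+350/15,185+212/15,.103), unproj("scene",422,291.3,.10))
print("pepper knob",unproj("top",218.2,194.8,.18),unproj("scene",300.,153.,.172))
print("pads",proj("top",[.5775,.274,.013]),proj("top",[.5775,-.336,.013]))
b=cv2.imread("pics/scene0.png")
cv2.imwrite("pics/c7.png",cv2.resize(b[275:335,390:450],(600,600),interpolation=cv2.INTER_CUBIC))
cv2.imwrite("pics/c9.png",cv2.resize(b[140:215,265:340],(600,600),interpolation=cv2.INTER_CUBIC))
```

```text
corner scene [417.88318562 330.18922699]
corner scene [282.37126295 189.3260076 ]
corner scene [440.88520964 316.3950178 ]
A [ 0.3697928  -0.24756717  0.014     ] [ 0.36580907 -0.2495749   0.014     ] (array([ 0.36892084, -0.24758664,  0.00956306]), array([-0.22556449,  0.38353002,  0.4258382 , -0.04619895]))
B [ 0.39704273 -0.34704764  0.014     ] [ 0.39376174 -0.34801323  0.014     ] (array([ 0.39619511, -0.34702555,  0.01099572]), array([-0.22639673,  0.36791238,  0.39766482, -0.05051128]))
stick plain [0.43279955 0.19008404 0.012     ] fork [0.39442994 0.04534003 0.012     ]
salt top [ 0.57780896 -0.33037051  0.103     ] [ 0.57338425 -0.33362275  0.1       ]
pepper knob [0.57258618 0.27368735 0.18      ] [0.58060133 0.27640117 0.172     ]
pads [228.98173653 204.17158404] [443.69349091 204.97602745]
```

View pics/c7.png

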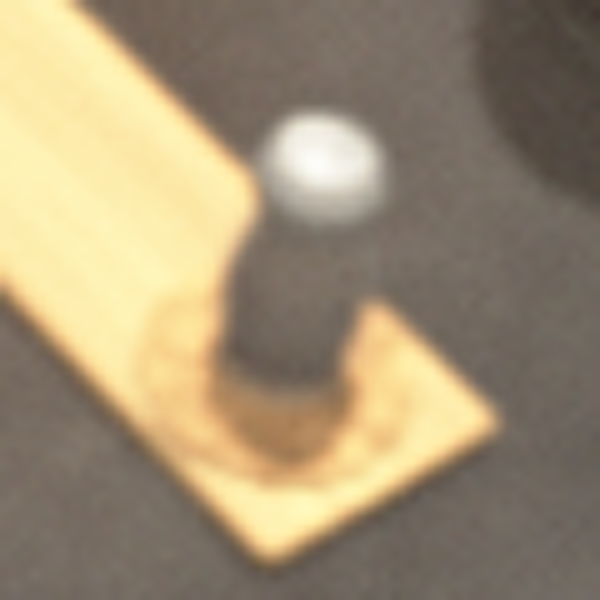

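View pics/c9.png

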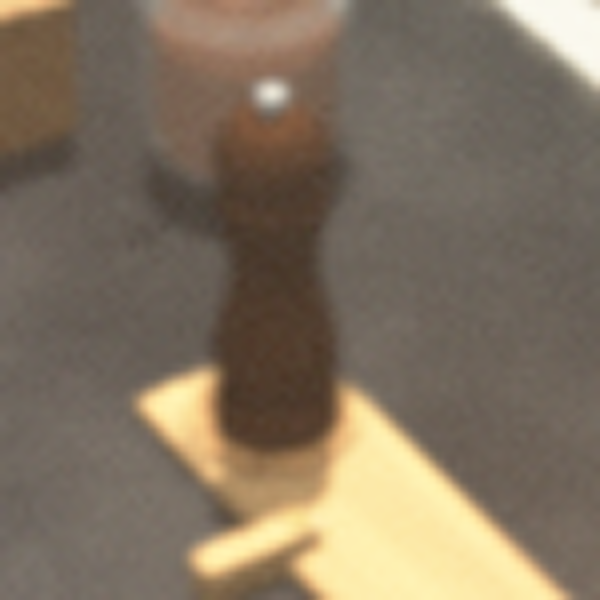

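```bash
cat >> h.py <<'E'
from scipy.spatial.transform import Rotation as Ro
BIAS=np.array([-.0015,-.0007,0])
M={i:np.array([.5125,.1938-.15*i]) for i in range(4)}
SP={i:np.array([.5765,.1938-.15*i]) for i in range(4)}
PH=np.array([.5765,.2738]);PF=np.array([.5765,-.3362])
def down(psi):
    # tool z down, tool y horizontal at angle psi
    y=np.array([np.cos(psi),np.sin(psi),0]);z=np.array([0,0,-1.]);x=np.cross(y,z)
    q=Ro.from_matrix(np.c_[x,y,z]).as_quat();return np.array([q[3],q[0],q[1],q[2]])
def snap(tag):
    for c in("top","scene"): cv2.imwrite(f"pics/{c}_{tag}.png",vision.camera(c)[:,:,::-1])
def st(): s=state();return round(s['time'],1),np.round(s['tcp_pos'],4),round(float(s['finger_gap']),3),np.round(s['force'],1)
E
python3 - <<'E'
from h import *
print(tri({"top":(218.2,194.8),"scene":(298.75,151.9)}))
print(unproj("top",218.2,194.8,.183),unproj("scene",298.75,151.9,.183))
print(tri({"top":(425+350/15,185+210/15),"scene":(390+32.5,275+15.5)}))
for p,psi in(([.369,-.248,.002],0),([.396,-.347,.002],0),([.5775,.274,.135],0),([.5775,-.336,.045],0)):
    for ps in(0,np.pi/2,np.pi,-np.pi/2):
        print(p,ps,solver.inverse_kinematics(np.array(p),down(ps)))
E
```

```text
(array([0.57283733, 0.27323623, 0.18109502]), array([ 0.10012801, -0.17718007, -0.25559455,  0.02365886]))
[0.57201494 0.27312059 0.183     ] [0.57217104 0.27065217 0.183     ]
(array([ 0.57867088, -0.33119393,  0.09750029]), array([-0.12752373,  0.18824382,  0.21991652, -0.036954  ]))
[0.369, -0.248, 0.002] 0 [-0.59174557  0.08760952 -0.60564992  0.87753688  0.          0.97905076]
[0.369, -0.248, 0.002] 1.5707963267948966 [-0.59174557  0.08760952 -0.60564992  0.87753688  0.         -0.59174557]
[0.369, -0.248, 0.002] 3.141592653589793 [-0.59174557  0.08760952 -0.60564992  0.87753688  0.         -2.16254189]
[0.369, -0.248, 0.002] -1.5707963267948966 [-0.59174557  0.08760952 -0.60564992  0.87753688  0.          2.54984709]
[0.396, -0.347, 0.002] 0 [-0.71954467  0.23128755 -0.43182746  0.90768132  0.          0.85125166]
[0.396, -0.347, 0.002] 1.5707963267948966 [-0.71954467  0.23128755 -0.43182746  0.90768132  0.         -0.71954467]
[0.396, -0.347, 0.002] 3.141592653589793 [-0.71954467  0.23128755 -0.43182746  0.90768132  0.         -2.29034099]
[0.396, -0.347, 0.002] -1.5707963267
[... 266 characters left out ...]
      0.44300673]
[0.5775, 0.274, 0.135] 3.141592653589793 [ 0.44300673  0.3561739   0.04381597  1.25843839  0.         -1.12778959]
[0.5775, 0.274, 0.135] -1.5707963267948966 [ 0.44300673  0.3561739   0.04381597  1.25843839  0.         -2.69858592]
[0.5775, -0.336, 0.045] 0 [-0.52694323  0.4474598  -0.02378932  1.09954721  0.          1.0438531 ]
[0.5775, -0.336, 0.045] 1.5707963267948966 [-0.52694323  0.4474598  -0.02378932  1.09954721  0.         -0.52694323]
[0.5775, -0.336, 0.045] 3.141592653589793 [-0.52694323  0.4474598  -0.02378932  1.09954721  0.         -2.09773955]
[0.5775, -0.336, 0.045] -1.5707963267948966 [-0.52694323  0.4474598  -0.02378932  1.09954721  0.          2.61464943]
```

```bash
cat >> h.py <<'E'
def pick_light(p,psi=0.0,z=.003):
    o=down(psi)
    bot.move_ptp([p[0],p[1],.15],o); move_gripper(.68)
    bot.movel([p[0],p[1],.03],o,feed=.2); h=bot.movel([p[0],p[1],z],o,feed=.05,until_force=8)
    print("down",h,st()); move_gripper(0.0); bot.wait(.1); print("grip",st())
    bot.movel([p[0],p[1],.10],o,feed=.15); print("up",st())
def place_light(p,psi=0.0,z=.0135):
    o=down(psi)
    bot.move_ptp([p[0],p[1],.10],o); bot.movel([p[0],p[1],.03],o,feed=.2)
    h=bot.movel([p[0],p[1],z],o,feed=.03,until_force=6); print("placed",h,st())
    move_gripper(.68); bot.movel([p[0],p[1],.12],o,feed=.2)
E
python3 - <<'E'
from h import *
p=np.array([.3692,-.2482]); print(st())
bot.move_ptp([p[0],p[1],.22],down(0))
snap("a"); pick_light(p); snap("b")
E
```

```text
(0.1, array([0.2333, 0.4699, 0.2306]), 1.006, array([ 0.3, -0.3, -0.7]))
down False (5.0, array([ 0.3692, -0.2482,  0.0029]), 0.679, array([-0.7, -0.1,  0.6]))
grip (5.4, array([ 0.3696, -0.2485,  0.0037]), 0.411, array([-1.1,  0.5,  5.7]))
up (6.2, array([ 0.3688, -0.2479,  0.0992]), 0.409, array([-1.4, -0.8, -1.4]))
```

View pics/top_a.png

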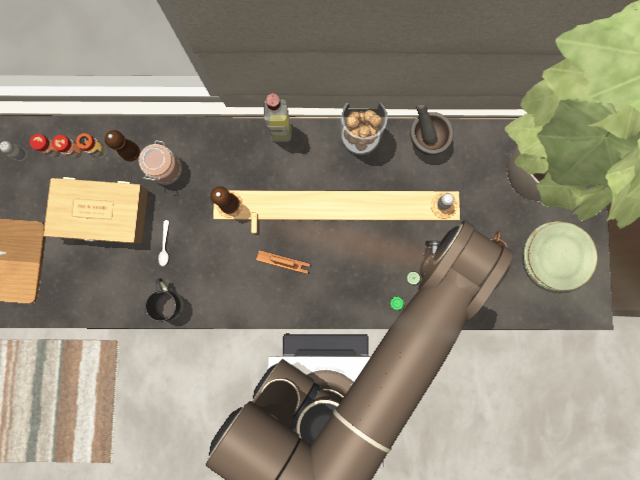

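View pics/scene_b.png

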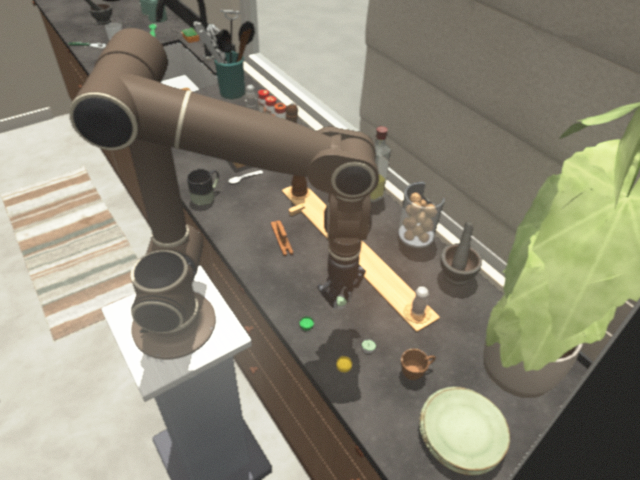

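Run:
```python
from h import *
place_light(SP[2]); 
bot.move_ptp([.40,-.15,.25],down(0)); snap("c")
```

```text
placed True (8.4, array([ 0.5764, -0.1061,  0.0138]), 0.408, array([-0.7,  1. ,  4.9]))
```

View pics/scene_c.png

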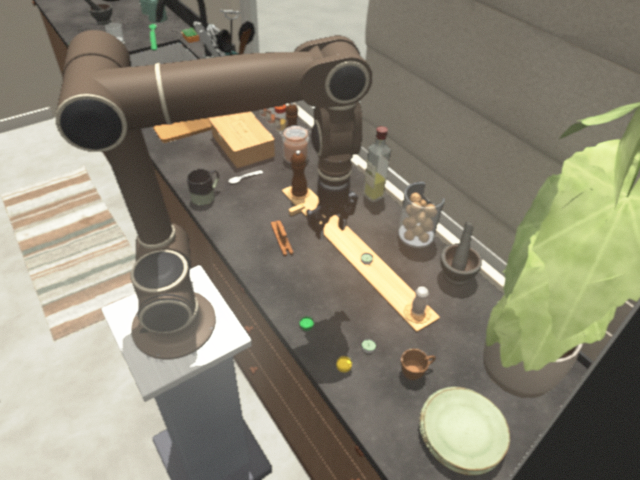

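View pics/top_c.png

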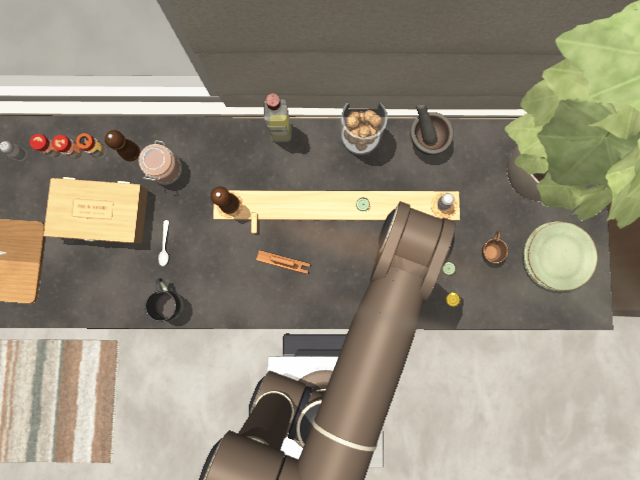

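```bash
python3 - <<'E'
from h import *
print(proj("top",[*(SP[2]-BIAS[:2]),.025]))
pick_light(np.array([.3957,-.3477])); bot.movel([.3957,-.3477,.2],feed=.3)
place_light(SP[1]); 
bot.move_ptp([.38,-.2,.28],down(0)); snap("d")
E
python3 -c "
import cv2
a=cv2.imread('pics/top_d.png');cv2.imwrite('pics/d1.png',cv2.resize(a[170:310,200:480],(800,400),interpolation=cv2.INTER_CUBIC))"
```

```text
[362.8858286  203.76799178]
down False (12.9, array([ 0.3956, -0.3477,  0.0029]), 0.678, array([ 0.3, -0.6,  0.9]))
grip (13.4, array([ 0.3962, -0.3481,  0.0037]), 0.402, array([-0.9,  0.3,  6.2]))
up (14.2, array([ 0.3952, -0.3473,  0.099 ]), 0.407, array([ 0.4,  0.2, -0. ]))
placed True (17.4, array([0.5763, 0.0438, 0.0137]), 0.405, array([-0.4,  0.2,  4.5]))
```

View pics/d1.png

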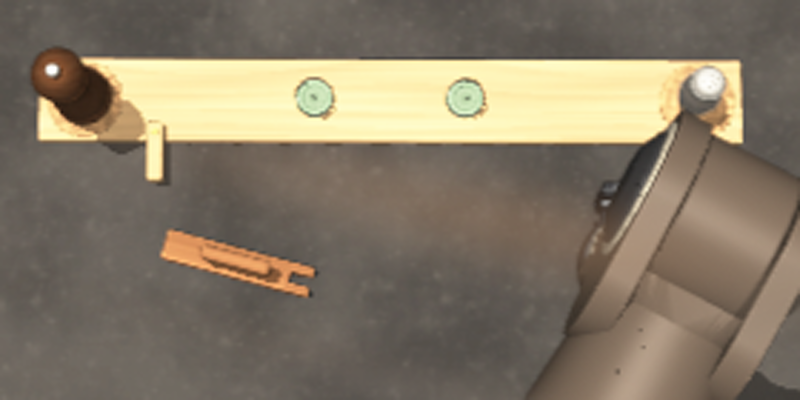

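View pics/scene_d.png

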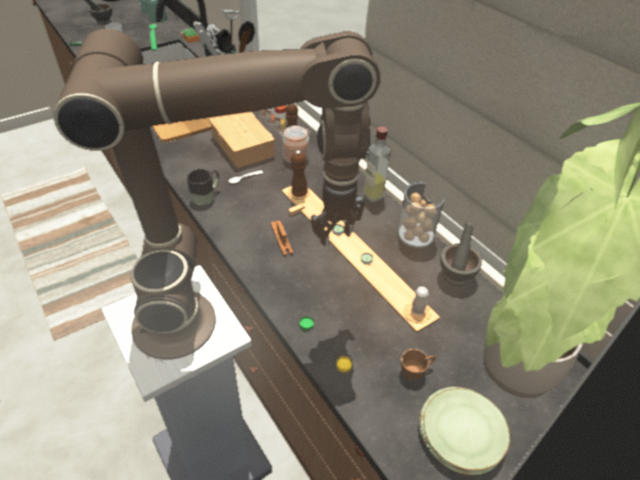

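```bash
cat >> h.py <<'E'
def ml(x,y,z,psi,feed=.08,**k): return bot.movel([x,y,z],down(psi),feed=feed,**k)
def grasp_stick(x,y,psi,z=.018):
    bot.move_ptp([x,y,.13],down(psi)); move_gripper(.5)
    ml(x,y,.075,psi,.2); h=ml(x,y,z,psi,.05,until_force=8); print("down",h,st())
    move_gripper(0.); bot.wait(.1); print("grip",st())
def swing(px,py,psi0,n=12,z=.018,feed=.1,r=.075):
    # grip moves about pivot (px,py); at psi0 stick behind (+y) -> CCW 180
    for k in range(1,n+1):
        a=np.pi*k/n
        ml(px-r*np.sin(a),py+r*np.cos(a),z,psi0+a,feed)
    print("swung",st())
E
python3 - <<'E'
from h import *
psi=np.radians(-14.8)
grasp_stick(.4121,.117,psi)
snap("e")
E
```

```text
down False (23.1, array([0.4124, 0.1171, 0.0183]), 0.501, array([-0.1, -0.2,  0.5]))
grip (23.6, array([0.4124, 0.1171, 0.0183]), 0.158, array([-0.4,  0.4,  3.6]))
```

View pics/scene_e.png

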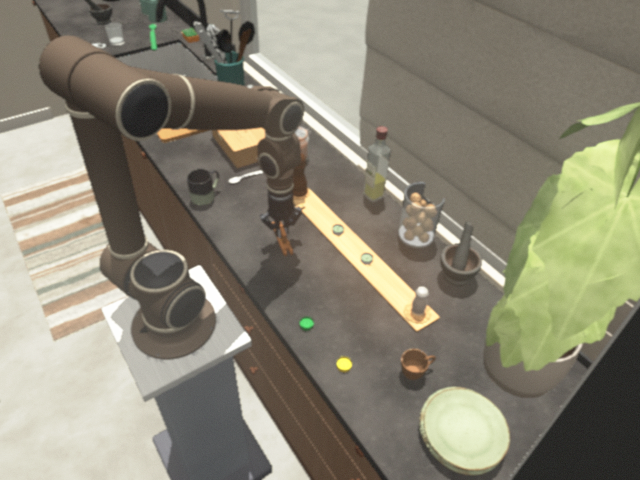

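```bash
python3 - <<'E'
from h import *
z=.018
ml(.455,.100,z,0); ml(.5125,.100,z,0); print(st())
h=ml(.5125,.1178,z,0,.04,until_force=6); print(h,st())
bot.wait(.4); snap("f")
E
python3 -c "
import cv2
a=cv2.imread('pics/top_f.png');b=cv2.imread('pics/scene_f.png');cv2.imwrite('pics/f1.png',cv2.resize(a[180:300,200:340],(700,600),interpolation=cv2.INTER_CUBIC))
cv2.imwrite('pics/f2.png',cv2.resize(b[160:280,240:380],(700,600),interpolation=cv2.INTER_CUBIC))"
```

```text
(25.3, array([0.5123, 0.1001, 0.0183]), 0.153, array([-2.6, -0.2,  8.3]))
True (25.8, array([0.5128, 0.1167, 0.0183]), 0.154, array([ 0.1, -0.9,  3.7]))
```

View pics/f1.png

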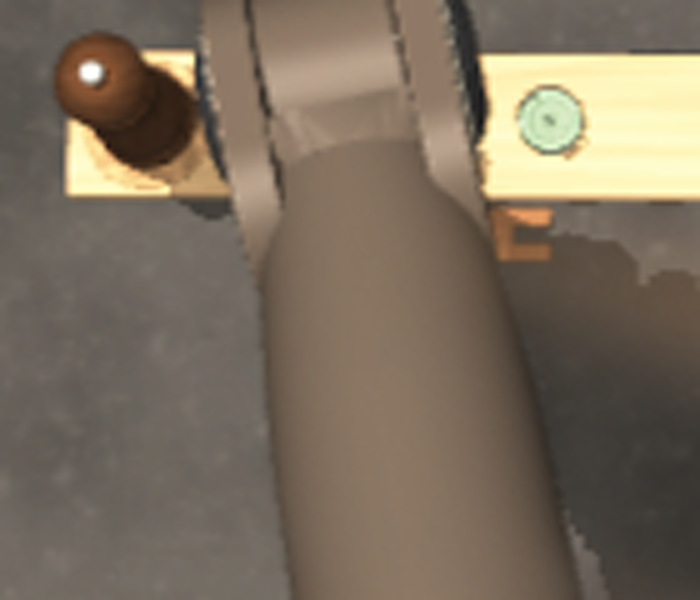

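View pics/f2.png

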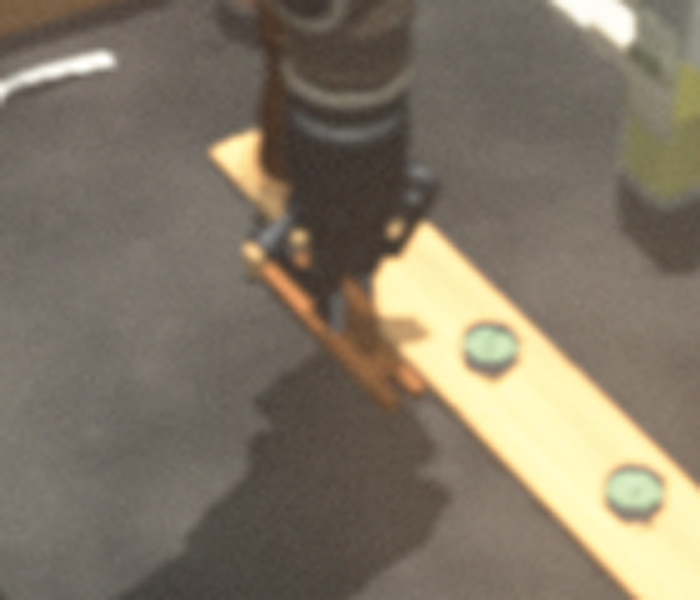

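```bash
python3 - <<'E'
from h import *
print(unproj("top",310.2,226.8,.012)+BIAS, M[1])
swing(M[1][0],M[1][1],0.0)
bot.wait(.4); move_gripper(.5); print(st())
s=state()['tcp_pos'];bot.movel([s[0],s[1],.13],feed=.2)
bot.move_ptp([.40,.12,.25],down(0)); snap("g")
E
python3 -c "
import cv2
a=cv2.imread('pics/top_g.png');b=cv2.imread('pics/scene_g.png');cv2.imwrite('pics/g1.png',cv2.resize(a[180:300,280:420],(700,600),interpolation=cv2.INTER_CUBIC))
cv2.imwrite('pics/g2.png',b)"
```

```text
[0.5121702 0.0423353 0.012    ] [0.5125 0.0438]
swung (31.2, array([ 0.5137, -0.0312,  0.0184]), 0.156, array([ 1.1, -0.1,  4.6]))
(32.0, array([ 0.5117, -0.0311,  0.0174]), 0.496, array([ 0.6,  0.6, -0.3]))
```

View pics/g1.png

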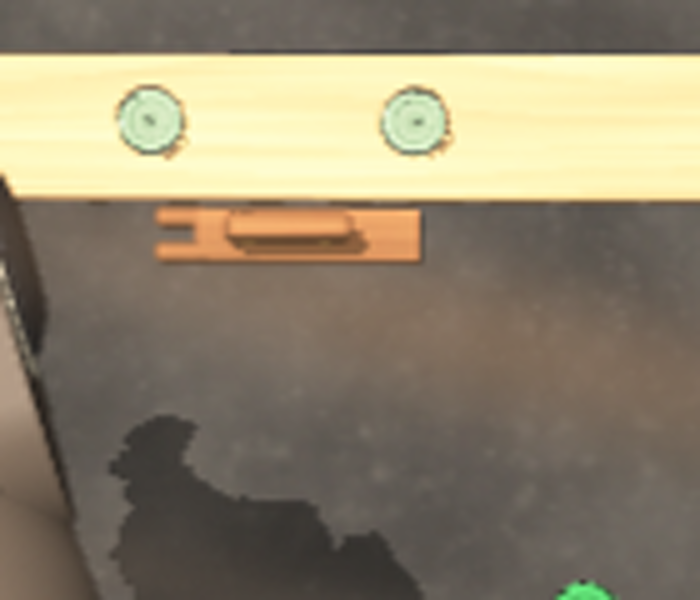

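View pics/g2.png

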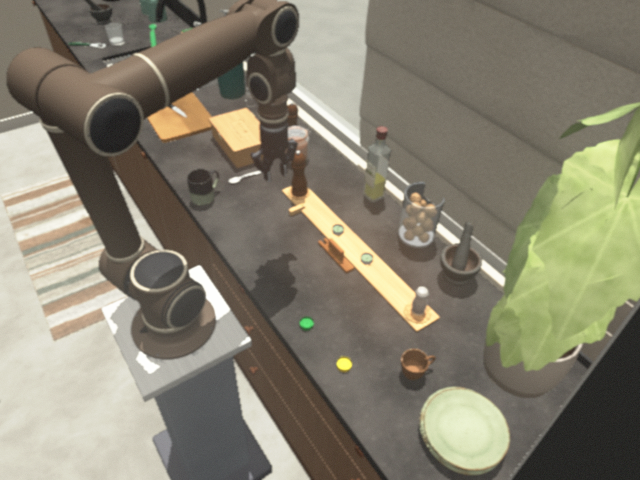

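```bash
python3 - <<'E'
from h import *
f=(unproj("top",311.2,227,.012)+BIAS)[:2];p=(unproj("top",364,227,.012)+BIAS)[:2]
print(f,M[1],p,M[2],np.linalg.norm(f-p)); m=(f+p)/2;print(m)
grasp_stick(.5125,m[1],0.0)
t=state()['tcp_pos']
# shift pivot so as to end on marks: rotate about true plain end, then correct
r=.075
swing(.5125,t[1]-r,0.0)
ml(.5125,(M[2][1]+M[3][1])/2,.018,np.pi,.04); print(st())
bot.wait(.4); move_gripper(.5); s=state()['tcp_pos'];bot.movel([s[0],s[1],.13],feed=.2)
bot.move_ptp([.40,.12,.25],down(0)); snap("h")
E
python3 -c "
import cv2
a=cv2.imread('pics/top_h.png');b=cv2.imread('pics/scene_h.png');cv2.imwrite('pics/h1.png',cv2.resize(a[170:310,200:480],(800,400),interpolation=cv2.INTER_CUBIC))
cv2.imwrite('pics/h2.png',b)"
```

```text
[0.5116096  0.03950187] [0.5125 0.0438] [ 0.51215574 -0.10995504] [ 0.5125 -0.1062] 0.14945790696654973
[ 0.51188267 -0.03522659]
down False (38.5, array([ 0.5128, -0.0352,  0.0184]), 0.5, array([ 0.7, -0.2,  0.1]))
grip (39.0, array([ 0.5128, -0.0352,  0.0184]), 0.157, array([0.2, 0.4, 2.9]))
swung (43.9, array([ 0.514 , -0.1854,  0.0184]), 0.156, array([ 1.8, -0.4,  4.4]))
(44.2, array([ 0.5136, -0.1813,  0.0183]), 0.155, array([ 1.4, -2. ,  4.9]))
```

View pics/h1.png

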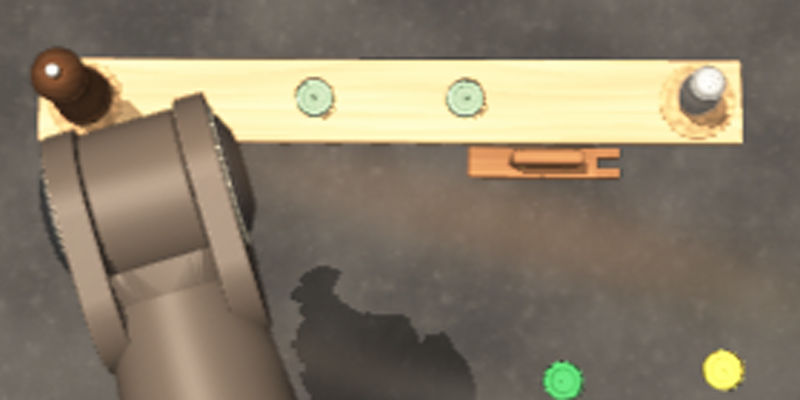

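View pics/h2.png

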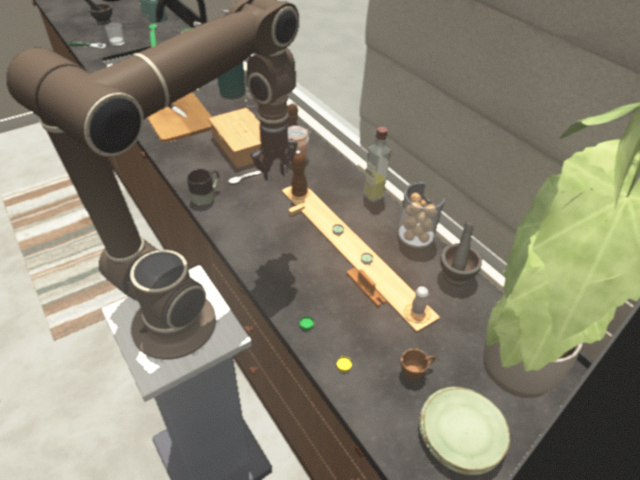

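```bash
cat >> h.py <<'E'
def pick(x,y,z,zup,psi=np.pi/2,op=1.0):
    o=down(psi); bot.move_ptp([x,y,zup],o); move_gripper(op)
    h=bot.movel([x,y,z],o,feed=.08,until_force=10); print("down",h,st())
    move_gripper(0.); bot.wait(.1); print("grip",st())
    bot.movel([x,y,zup],o,feed=.12); print("up",st())
def place(x,y,z,zup,psi=np.pi/2,op=1.0):
    o=down(psi); bot.move_ptp([x,y,zup],o)
    bot.movel([x,y,z+.02],o,feed=.12); bot.wait(.3)
    h=bot.movel([x,y,z-.004],o,feed=.02,until_force=4); print("placed",h,st())
    move_gripper(op); bot.wait(.1); bot.movel([x,y,max(zup,z+.1)],o,feed=.15)
E
python3 - <<'E'
from h import *
bot.move_ptp([.571,.272,.27],down(np.pi/2))
pick(.571,.272,.133,.27); snap("i")
E
```

```text
down False (52.8, array([0.5712, 0.2721, 0.1335]), 0.998, array([-0.3, -0.1,  0.7]))
grip (53.4, array([0.5713, 0.2722, 0.1337]), 0.54, array([0.3, 0.6, 5.4]))
up (54.6, array([0.5707, 0.2719, 0.269 ]), 0.536, array([-0.1, -0.5, -3.3]))
```

View pics/scene_i.png

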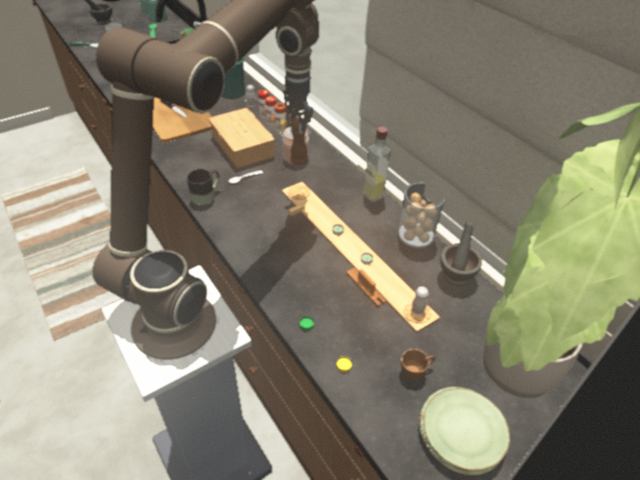

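Run:
```python
from h import *
place(.40,.0,.120,.27)
bot.move_ptp([.40,-.15,.27],down(np.pi/2)); bot.move_ptp([.45,.25,.27],down(np.pi/2)); snap("j")
```

```text
placed True (58.4, array([4.000e-01, 1.000e-04, 1.207e-01]), 0.54, array([0.7, 0.5, 5.5]))
```

View pics/scene_j.png

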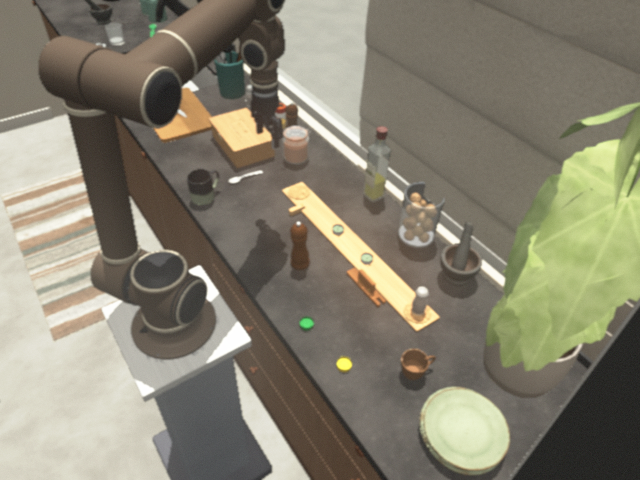

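View pics/top_j.png

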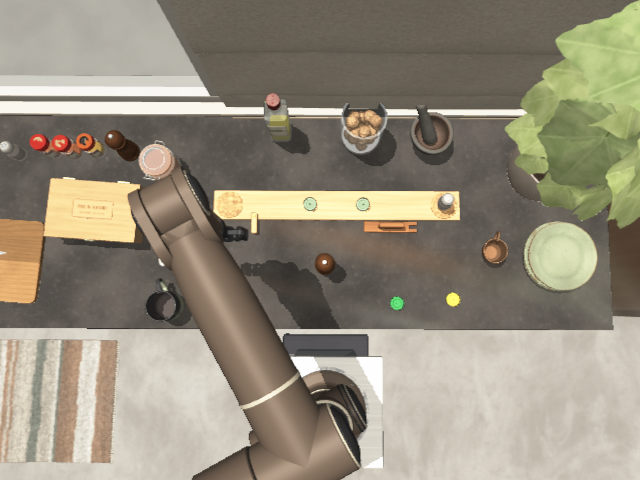

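Run:
```python
from h import *
pick(.576,-.332,.044,.25); 
place(PH[0],PH[1],.044,.25); snap("k")
```

```text
down False (67.5, array([ 0.5762, -0.3321,  0.0443]), 0.997, array([0. , 0.1, 0.8]))
grip (68.1, array([ 0.5764, -0.3322,  0.0447]), 0.444, array([0. , 0.7, 4.7]))
up (69.9, array([ 0.5758, -0.3319,  0.2492]), 0.445, array([ 0. , -0.2, -0.3]))
placed True (75.0, array([0.5763, 0.2737, 0.0447]), 0.441, array([0.1, 0.3, 4.3]))
```

View pics/scene_k.png

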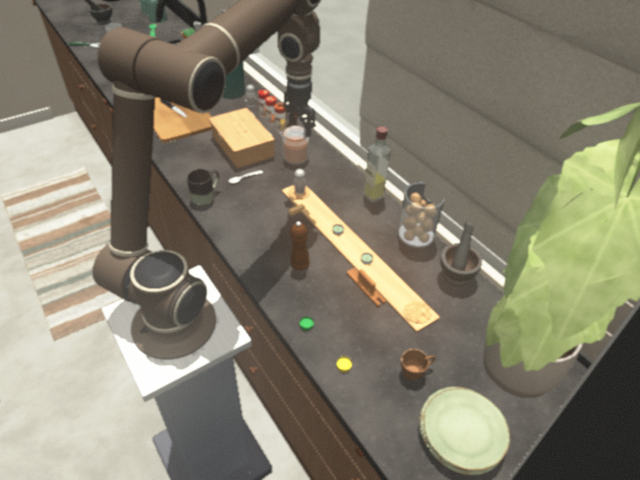

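View pics/top_k.png

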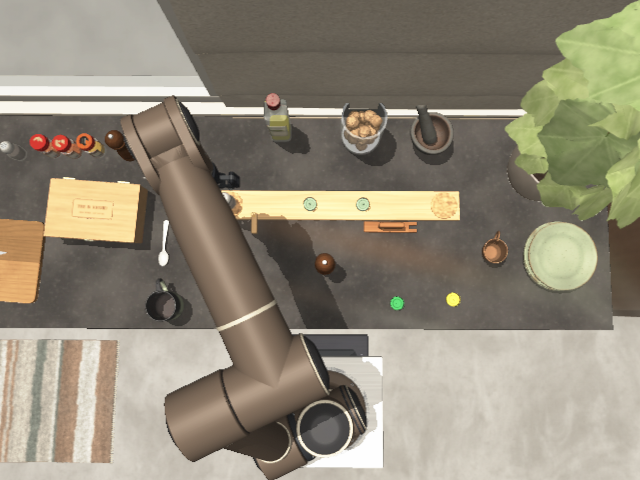

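Run:
```python
from h import *
print(unproj("top",324.5,262,.17)+BIAS)
pick(.40,.0,.121,.27)
place(PF[0],PF[1],.134,.27)
bot.move_ptp([.45,-.1,.32],down(np.pi/2)); bot.move_ptp([.233,.47,.25],down(0)); print(st()); snap("l")
a=cv2.imread('pics/top_l.png');cv2.imwrite('pics/l1.png',cv2.resize(a[170:310,200:480],(800,400),interpolation=cv2.INTER_CUBIC))
```

```text
[0.4008711 0.0010138 0.17     ]
down False (80.7, array([0.4003, 0.    , 0.1214]), 1.001, array([-0.1, -0.1,  0.4]))
grip (81.3, array([4.005e-01, 1.000e-04, 1.217e-01]), 0.537, array([0.2, 0.4, 6.4]))
up (82.7, array([ 0.3996, -0.    ,  0.2692]), 0.54, array([-0.4,  0.1, -2.1]))
placed True (86.4, array([ 0.5765, -0.3361,  0.1347]), 0.539, array([-0. , -0.1,  5.7]))
(91.5, array([0.2336, 0.4698, 0.25  ]), 0.998, array([-0.5, -0.2,  0.2]))
```

View pics/scene_l.png

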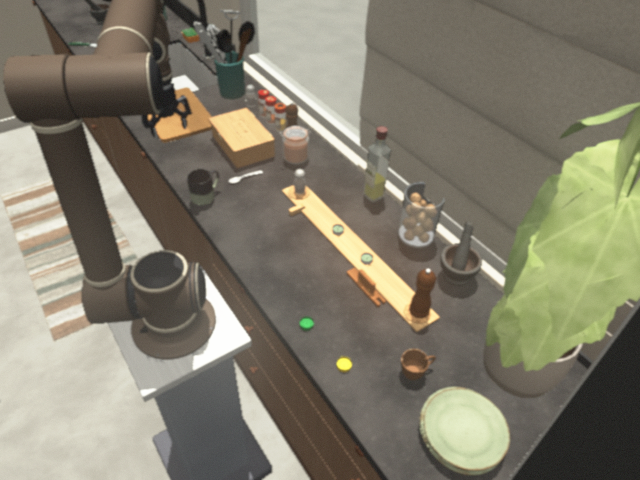

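View pics/l1.png

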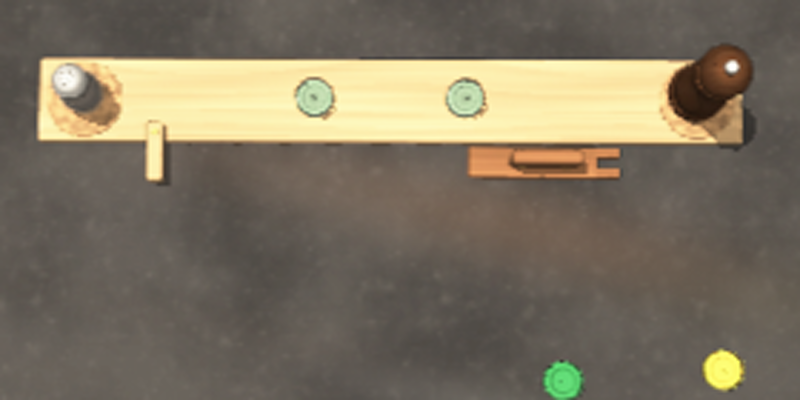

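Everything is in place in the picture. I'll check the numbers before handing in.

Run:
```python
from h import *
s=800/280
T=lambda u,v,z:(unproj("top",200+u/s,170+v/s,z)+BIAS)[:2]
print("plain",T(468,162,.012)-M[2],"fork",T(620,163.5,.012)-M[3])
print("L1",T(314,97,.025)-SP[1],"L2",T(466,97.5,.025)-SP[2])
print("salt",T(68.5,80,.103)-PH,"pepper",T(732,67,.183)-PF)
# ledge from same picture: corners
print("front-left corner",T(38,139.5,.01),"front-right",T(743,142.5,.01))
a=cv2.imread("pics/scene_l.png")
cv2.imwrite("pics/m1.png",np.hstack([cv2.resize(a[160:220,270:330],(400,400),interpolation=cv2.INTER_CUBIC),cv2.resize(a[260:335,385:460],(400,400),interpolation=cv2.INTER_CUBIC)]))
```

```text
plain [ 0.00051042 -0.00319179] fork [-0.00043841 -0.00386795]
L1 [-0.00108796 -0.00055601] L2 [-0.00101802 -0.00060077]
salt [ 0.0005865  -0.00197258] pepper [-0.00014782  0.00178131]
front-left corner [0.53425104 0.31733474] front-right [ 0.53383347 -0.38299743]
```

View pics/m1.png

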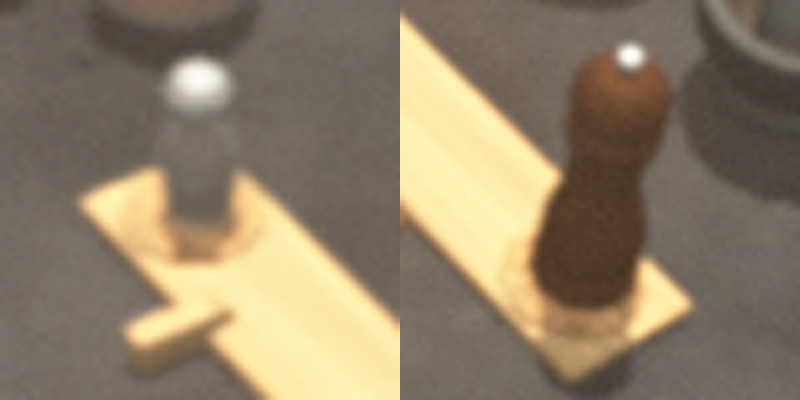

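Run:
```python
from h import *
snap("z"); a=cv2.imread("pics/top_z.png").astype(int);b=cv2.imread("pics/top_l.png").astype(int)
print("change since last check",(abs(a-b).max(2)>60).sum()); print(bot.hand_in(), st())
```

```text
change since last check 5
the job is handed in; nothing more can be done
the job is handed in; nothing more can be done
```

The job is handed in, at about 92 s of the 210 s allowed. There was no verdict.

- **Tea lights:** I found two pale-cup tea lights and no third in any view. They stand on spots 1 and 2. The green and yellow look-alikes were left alone.
- **Gauge stick:** I slid it to the stop, then swung it half round on the robot side about its forked end, and again about its plain end. It stayed on the worktop throughout and lies in the third length.
- **Pepper mill and salt shaker:** they are swapped, with the mill parked briefly on the worktop in between. Both are upright on each other's pads.

The last check, from the top camera with the arm clear, put the errors at:

| Item | Distance off |
|---|---|
| Stick ends | about 3–4 mm |
| Tea lights | about 1 mm |
| Salt and pepper | about 2 mm |

The two cameras disagree by 2–4 mm in x, so I used roughly the average; that is well within the tolerances. I saw no knock to any object, and nothing had changed in the picture taken just before handing in. I checked steps 1, 3 and 5 by picture. The square-out moments in the swings were only commanded, not photographed.

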